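# Set the vacuum clamp's bleed valve to two turns open

### The arm

A 7-joint arm with a two-finger parallel gripper is mounted at the origin on the work surface; the furniture and walls round the work are solid. World frame = base frame: x ahead of the robot, y to its left, z up, the work surface at z = 0. Lengths are in mm, angles in rad, forces in N, time in s.
With the tool pointing down it reaches from about 350 to 900 mm from the base axis. Payload 19.9 kg.
Tool frame: the origin (TCP) lies at the very end of the fingers, on their centre line; the grasp point (between the pads) lies 19 mm behind it; z points along the fingers, y is the line along which they close (so a half turn about z gives the same grasp; the last joint's range is limited). The gripper opens to 85 mm and grips with 20 to 120 N. Pads are 22 mm wide; open, the fingers measure 114 mm over their backs; the gripper's body (76 mm by 85 mm) begins 54 mm behind the grasp point. The pads swing forward as they close: fully open they stand 13 mm farther back than shut.
Start: joints at [-1.234, 0.417, -0.01, 1.614, 0.005, 1.111, -0.053], TCP at [231.117, 580.678, 231.26] pointing down, gripper open.
Joint ranges: [-2.81, 2.81], [-0.39, 2.02], [-1.27, 1.25], [0.06, 2.57], [-1.19, 4.33], [0.19, 2], [-2.82, 2.82]. Speed limits (rad/s): [1.89, 1.89, 2.39, 2.39, 3.01, 3.01, 3.01].

### API

Orientations are given as a unit quaternion [w, x, y, z].
In Python, from cell import ctrl gives the robot as it stands.
- The arm moves only by the shell command python3 -m inch 'ROWS' [FORCE]. ROWS is JSON, a list of rows, each an object with "jaw": the closure, from 0 (fully open) to 1 (shut); "slide": the shift along the world's x, y, z as a fraction of full scale, a list of three; "rotation": the turn, a rotation vector about the world's x, y, z as a fraction of full scale, a list of three. A call has 1 to 5 rows; each row is the pose to reach, as a shift and turn from the pose commanded when the call began; what a row does not reach only later rows make up. Full scale, the value 1, is 200 mm for a shift and 90 degrees for a turn. A row lasts 1/12 s, in which the tool goes at most 41.7 mm and 7.16 degrees, less where a joint would pass 70% of its speed; a pose out of reach is approached as far as the arm can. A call with a number of a shift or a turn outside -1 to 1 is refused whole. A call with a gripper value outside its range is refused whole. The fingers move at their own pace and stop on an object; FORCE is the grip in N (left out, the last holds). Time passes only in rows, so rows that repeat a pose let the fingers close. It gives the time, the measured TCP pose, the force, the opening and the grip force at its end, in the units of the state.
- ctrl.read_state(): the state, without advancing time (a new reading comes with each control period).
- ctrl.read_camera(name): name is "scene" or "top"; returns the picture (480x640x3 uint8, red, green, blue); there is no depth.
- ctrl.calibration(name): a dict with "fovy" (degrees; the focal length in pixels is half the picture's height over the tangent of half this angle, whatever the lens; pixels are square), "cx", "cy" (the principal point, pixels), "k1" (the pictures are not rectified: a ray, as slopes to the right and down, at radius r is drawn at 1 + k1 r^2 times it, then the intrinsics apply), "rvec" (rotation vector, rad) and "tvec" (3), from world to camera coordinates, as OpenCV has them. Camera axes: x right, y down, z forward; pixel columns grow to the right and rows downward; lengths in mm; the calibration is good to about 2 mm. A picture is of the moment at which its call begins. calibration takes no time and is no camera call.
- ctrl.sign_off(): hands the job in; it is judged then, once.
The state is a dict: "t": time; "joints": joint angles; "qvel": joint speeds; "joint_torque": joint torques, N m; "ee_pos": TCP position; "ee_rot": TCP orientation; "wrist_force": force on the tool from outside, world axes, zero at the start; "wrist_torque": the same for the moment, N m; "grip_width": opening from 0.0 (shut) to 1.0 (fully open); "gripper_force": force on a finger pad.
Only numpy, scipy, OpenCV 4.12 (cv2) and the standard library are available. Lean on these libraries where they do the work, as an engineer would, in place of code of your own. Each camera call takes 0.05 s, during which the arm holds its last target. There are 200 camera calls.

### The job

Set up the bleed valve of the vacuum clamp. On the key box press the long bar key, then the square key, then the round key, each fully down and let up again, one at a time; then close the wheel valve (clockwise from above) until it comes to its stop and back it off (counter-clockwise) exactly two full turns. Finish holding on: keep the upright handle of the wheel gripped between the fingers, at rest in that position, with the other things on the table left where they were.

Things in the scene. Friction and masses are not known exactly. Their poses are not given: they have to be found in the camera images.
- key_box: the fixed key box: a low grey housing with an aluminium top plate, 84 (its x) x 200 (its y) x 42 mm high; origin at the centre of its underside, on the table. Three keys stand in a row along its y, 58 mm apart, the middle one at the box's centre; which key is in which of the three places varies
- bar_key_top (a point): top centre of the long bar key, 52 mm along the box's x and 16 mm wide; its z is up. With the key up this point is 58 mm above the table; its cap is black like the others, stands 12 mm proud of its grey bezel and goes straight down 6 mm
- square_key_top (a point): top centre of the square key, 27 x 27 mm; its z is up. With the key up this point is 58 mm above the table; its cap is black like the others, stands 12 mm proud of its grey bezel and goes straight down 6 mm
- round_key_top (a point): top centre of the round key, 29 mm across; its z is up. With the key up this point is 58 mm above the table; its cap is black like the others, stands 12 mm proud of its grey bezel and goes straight down 6 mm
- bar_key (a joint): travel of the bar key in m: 0 up, 0.006 fully down; a spring returns it. It starts to yield at 1.5 N and is fully down at 5 N
- square_key (a joint): travel of the square key in m, same spring
- round_key (a joint): travel of the round key in m, same spring
- bleed_valve: the fixed valve: a steel foot plate 110 x 90 mm with a brass body, two plugged pipe stubs along its y reaching 82 mm either side at 34 mm height, and an upright stem; origin at the centre of its underside, on the table, on the stem axis; z up
- wheel_center (a point): centre of the dark steel hand wheel, on the vertical stem axis, 88 mm above the table. The wheel lies level, has three spokes, a rim 117 mm across outside and does not rise or sink as it turns; its rim's top is 95 mm above the table, the hub's and handle foot's tops 97 (bolt head 101)
- handle_mid (a point): middle of the grip of the upright handle on the rim, on its axis, 52 mm from the stem axis and 125 mm above the table. The handle is a black upright round grip, 20 mm diameter, from 98 to 150 mm above the table; it spins freely about its own upright axis, so a gripper holding it can keep its own heading while it follows the circle
- handle: the same upright round handle; origin on its axis 80 mm above the table, z up; its own x axis spins freely and tells nothing
- valve_wheel (a joint): opening of the valve in rad: 0 is the closed stop, grows counter-clockwise seen from above (6.283 a turn), hard end at 25.1; it starts somewhere between 2.5 and 9. At 0 the handle stands towards the valve's own +x from the stem; at value a it stands at angle a from there. Turning takes about 0.1 N m (2 to 3 N at the handle) and the wheel stays where it is left
- glue: wood glue squeeze bottle, loose bystander behind the valve, 181 mm high, 60 mm across; origin at its underside
- tape: tape measure, loose bystander between box and valve, about 77 x 86 x 39 mm
- cork: cork sanding block, loose bystander, about 120 x 112 x 33 mm
- battery_pack: black battery pack, loose bystander at the back, about 91 x 80 x 56 mm
- offcut: wooden offcut block, loose bystander behind the key box, about 68 x 93 x 28 mm

How it is judged:
By the outcome, as a careful person would: the job done as asked, in the order asked, and still so for the second after the job is handed in, while the arm keeps its last pose, push and grip.
It also fails if it takes over 72 s, if anything falls off the work surface, if the arm or the gripper's body presses on something with over 40 N, if the wrist force passes 120 N, or if a joint passes its speed limit or range.

## Working session

There is one attempt and no reset: what is moved stays moved. The work goes in short steps, Python scripts to look and compute and a shell command to move; the robot and the scene stay as the last step left them, time stands still between calls to the robot, and variables do not carry over. Pictures are saved under pics/ and viewed, at most 10 in all, crops included, and the job is handed in when it is done.

```bash
ls; mkdir -p pics; python3 - <<'E'
from cell import ctrl
import cv2
for n in("scene","top"):
    cv2.imwrite(f"pics/{n}0.png",ctrl.read_camera(n)[:,:,::-1]); print(ctrl.calibration(n))
print(ctrl.read_state())
E
```

```text
pics
{'fovy': 42.84160142260422, 'cx': 325.51693990221247, 'cy': 241.9157721343083, 'k1': -0.18851724378074372, 'rvec': array([ 2.15684589, -1.16644334,  0.42661373]), 'tvec': array([-384.65685313,  415.65745644,  974.7171646 ])}
{'fovy': 48.90641538373098, 'cx': 320.61695241725647, 'cy': 244.61390344793904, 'k1': -0.12732687180658675, 'rvec': array([ 2.19134487, -2.13375984,  0.1153001 ]), 'tvec': array([-90.85049406, 591.68435223, 887.73930789])}
{'t': 0.1, 'joints': array([-1.23348702,  0.41786798, -0.01032453,  1.61414147,  0.00469339,
        1.11072316, -0.05303026]), 'qvel': array([-0.00052139, -0.00038538,  0.00025171, -0.00104427, -0.00010182,
        0.00056167,  0.00011228]), 'joint_torque': array([ 1.33122772e-03, -8.65826511e+01,  6.80228826e-01, -4.35644102e+01,
        1.91622006e-02,  4.82403935e-03,  9.75906033e-06]), 'ee_pos': array([231.00660652, 580.38316395, 230.74007866]), 'ee_rot': array([-6.92729987e-05,  1.88276856e-01,  9.82115835e-01, -5.53634469e-04]), 'wrist_force': array([ 0.01481096,  0.00302424, -0.72704212]), 'wrist_torque': array([ 0.05650459,  0.01472945, -0.12370651]), 'gripper_force': 0.0, 'grip_width': 0.9976668345424153}
```

View pics/top0.png

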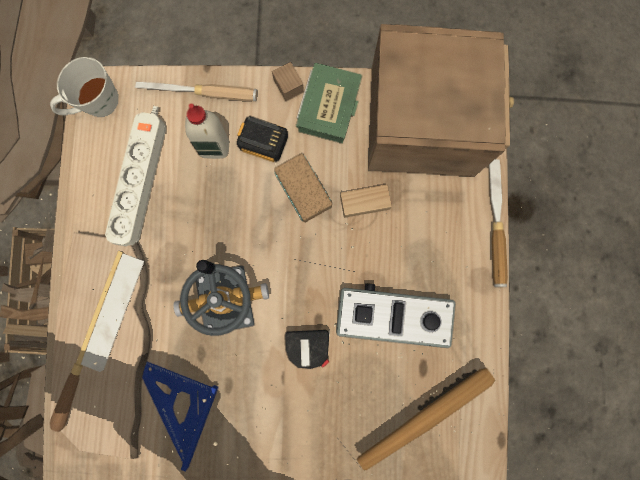

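View pics/scene0.png

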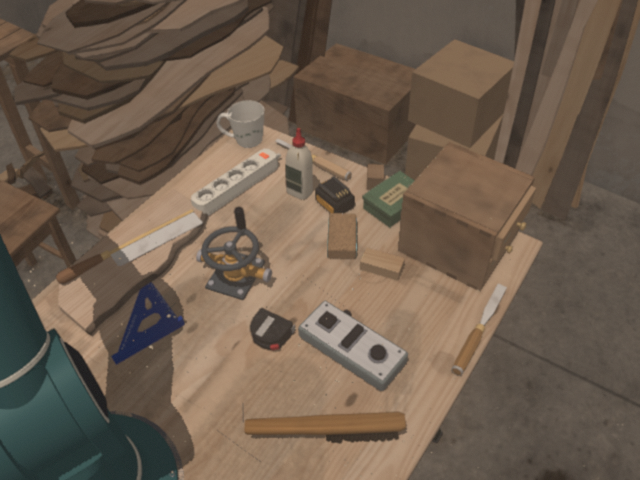

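The top view shows the key box with square (364,314), bar (398,317) and round (431,321). The valve hub is near (214,300), the handle top near (206,267), and the tape at (307,348). The scene view agrees.

```bash
cat > h.py <<'E'
import numpy as np, cv2
from cell import ctrl
def cam(n):
    c=ctrl.calibration(n); f=240/np.tan(np.radians(c['fovy']/2))
    return np.array([[f,0,c['cx']],[0,f,c['cy']],[0,0,1]]),np.array([c['k1'],0,0,0.]),cv2.Rodrigues(c['rvec'])[0],c['tvec']
def world(n,uv,z):
    K,D,R,t=cam(n); p=cv2.undistortPoints(np.array([[uv]],float),K,D)[0,0]
    d=R.T@np.array([*p,1]); o=-R.T@t
    return (o+d*(z-o[2])/d[2]).round(1)
def proj(n,P):
    K,D,R,t=cam(n); return cv2.projectPoints(np.array(P,float).reshape(-1,1,3),R,t,K,D)[0][:,0].round(1)
E
python3 - <<'E'
from h import *
im=cv2.imread('pics/top0.png'); sc=cv2.imread('pics/scene0.png')
a=cv2.resize(im[275:355,335:460],None,fx=3.2,fy=3.2,interpolation=2)
b=cv2.resize(im[250:350,165:275],None,fx=3.6,fy=3.6,interpolation=2)
c=cv2.resize(sc[295:390,295:415],None,fx=3.2,fy=3.0,interpolation=2)[:240]
o=np.zeros((600,800,3),np.uint8); o[:256,:400]=a; o[:360,400:796]=b; o[300:540,:384]=c
cv2.imwrite('pics/c1.png',o)
for nm,uv in dict(sq=(364,314),bar=(398,317),rnd=(431,321)).items(): print(nm,world('top',uv,58))
for nm,uv in dict(sq=(327,320),bar=(352,336),rnd=(377,353)).items(): print(nm,'scene',world('scene',uv,58))
print('hub',world('top',(214,300),99),'handle',world('top',(206,267),150),'hs',world('scene',(240,210),150), 'glue',world('top',(196,113),175))
for uv in [(342,289),(454,300),(450,346),(337,335)]: print(world('top',uv,42))
E
```

```text
sq [ 476.1 -151.    58. ]
bar [ 472.4 -208.3   58. ]
rnd [ 466.8 -264.2   58. ]
sq scene [ 470.  -154.3   58. ]
bar scene [ 465.1 -212.    58. ]
rnd scene [ 458.5 -268.7   58. ]
hub [492.3  93.8  99. ] handle [542.   97.9 150. ] hs [542.6  97.5 150. ] glue [776.8 121.4 175. ]
[ 517.4 -113.7   42. ]
[ 503.  -307.2   42. ]
[ 424.3 -301.    42. ]
[ 439.  -107.1   42. ]
```

View pics/c1.png

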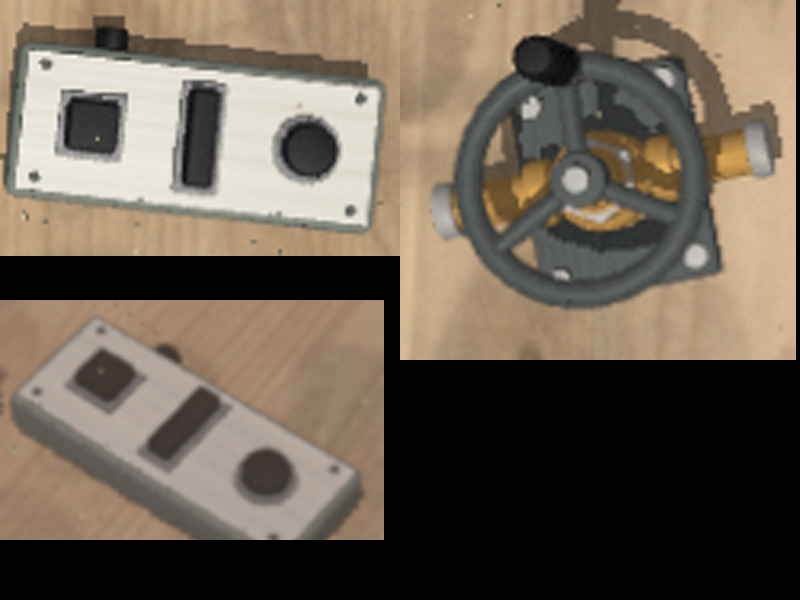

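The crop confirms square, bar, round from left to right. The handle top is at about (203,266) and the hub bolt at (214,300), which puts them about 51 mm apart in world coordinates (expected 52). Moving over the bar key.

```bash

M='python3 -m inch'
python3 -m inch '[{"jaw":1,"slide":[0.6,-0.75,0],"rotation":[0,0,0]},{"jaw":1,"slide":[0.6,-0.75,0],"rotation":[0,0,0]},{"jaw":1,"slide":[0.6,-0.75,0],"rotation":[0,0,0]},{"jaw":1,"slide":[0.6,-0.75,0],"rotation":[0,0,0]},{"jaw":1,"slide":[0.6,-0.75,0],"rotation":[0,0,0]}]'
python3 -m inch '[{"jaw":1,"slide":[0.4,-0.9,0],"rotation":[0,0,0]},{"jaw":1,"slide":[0.4,-0.9,0],"rotation":[0,0,0]},{"jaw":1,"slide":[0.4,-0.9,0],"rotation":[0,0,0]},{"jaw":1,"slide":[0.4,-0.9,0],"rotation":[0,0,0]},{"jaw":1,"slide":[0.4,-0.9,0],"rotation":[0,0,0]}]'
```

```text
t: 0.52
ee_pos: [353.7, 426.9, 231.1]
ee_rot: [0.0, 0.19, 0.982, -0.001]
wrist_force: [-0.1, 0.4, 0.6]
grip_width: 0.301
gripper_force: 0.0
t: 0.93
ee_pos: [432.1, 247.2, 231.3]
ee_rot: [0.0, 0.189, 0.982, -0.0]
wrist_force: [0.6, -0.2, -0.4]
grip_width: -0.003
gripper_force: 0.0
```

```bash

python3 -m inch '[{"jaw":1,"slide":[0.1,-1,0],"rotation":[0,0,0]},{"jaw":1,"slide":[0.1,-1,0],"rotation":[0,0,0]},{"jaw":1,"slide":[0.1,-1,0],"rotation":[0,0,0]},{"jaw":1,"slide":[0.1,-1,0],"rotation":[0,0,0]},{"jaw":1,"slide":[0.1,-1,0],"rotation":[0,0,0]}]'
python3 -m inch '[{"jaw":1,"slide":[0.09,-1,0],"rotation":[0,0,0]},{"jaw":1,"slide":[0.09,-1,0],"rotation":[0,0,0]},{"jaw":1,"slide":[0.09,-1,0],"rotation":[0,0,0]},{"jaw":1,"slide":[0.09,-1,0],"rotation":[0,0,0]},{"jaw":1,"slide":[0.09,-1,0],"rotation":[0,0,0]}]'
python3 -m inch '[{"jaw":1,"slide":[0,-0.275,-0.3],"rotation":[0,0,0]},{"jaw":1,"slide":[0,-0.275,-0.7],"rotation":[0,0,0]},{"jaw":1,"slide":[0,-0.275,-0.7],"rotation":[0,0,0]},{"jaw":1,"slide":[0,-0.275,-0.7],"rotation":[0,0,0]},{"jaw":1,"slide":[0,-0.275,-0.7],"rotation":[0,0,0]}]'
python3 - <<'E'
from h import *
im=ctrl.read_camera('top')[:,:,::-1]; s=ctrl.read_camera('scene')[:,:,::-1]
o=np.hstack([cv2.resize(im[265:365,330:465],(400,300),interpolation=2),cv2.resize(s[270:390,290:450],(400,300),interpolation=2)])
cv2.imwrite('pics/k1.png',o); p=ctrl.read_state()['ee_pos']; print(p,proj('top',p),proj('scene',p))
E
```

```text
t: 1.35
ee_pos: [450.7, 47.8, 231.3]
ee_rot: [-0.0, 0.189, 0.982, -0.0]
wrist_force: [1.2, 0.1, -0.5]
grip_width: 0.002
gripper_force: 0.0
t: 1.77
ee_pos: [468.6, -152.3, 231.4]
ee_rot: [0.0, 0.189, 0.982, -0.0]
wrist_force: [1.5, 0.2, 0.2]
grip_width: -0.0
gripper_force: 0.0
t: 2.18
ee_pos: [466.0, -204.7, 86.5]
ee_rot: [-0.004, 0.189, 0.982, -0.0]
wrist_force: [-1.9, 0.7, -0.1]
grip_width: 0.002
gripper_force: 0.0
[ 468.76125786 -204.35858384   91.44935193] [[398.5 319.7]] [[349.7 322.3]]
```

View pics/k1.png

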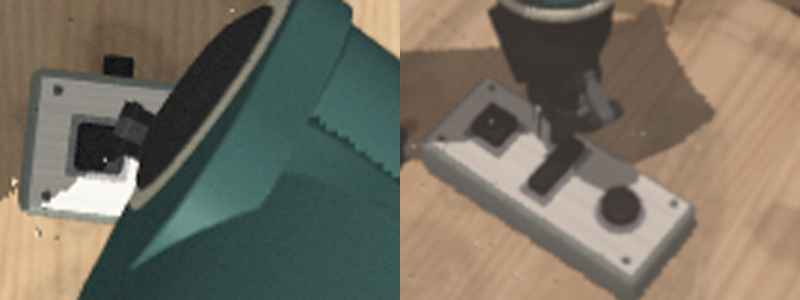

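The tip projects where the picture shows it, above the far half of the bar key. I'll shift 4 mm in y and press gently.

```bash

python3 -m inch '[{"jaw":1,"slide":[0,-0.02,-0.08],"rotation":[0,0,0]},{"jaw":1,"slide":[0,-0.02,-0.15],"rotation":[0,0,0]},{"jaw":1,"slide":[0,-0.02,-0.15],"rotation":[0,0,0]},{"jaw":1,"slide":[0,-0.02,-0.15],"rotation":[0,0,0]}]'
python3 -m inch '[{"jaw":1,"slide":[0,0,-0.01],"rotation":[0,0,0]},{"jaw":1,"slide":[0,0,-0.02],"rotation":[0,0,0]},{"jaw":1,"slide":[0,0,-0.03],"rotation":[0,0,0]},{"jaw":1,"slide":[0,0,-0.03],"rotation":[0,0,0]},{"jaw":1,"slide":[0,0,-0.03],"rotation":[0,0,0]}]'
```

```text
t: 2.62
ee_pos: [470.0, -208.0, 63.0]
ee_rot: [0.001, 0.188, 0.982, 0.0]
wrist_force: [0.6, 0.3, 0.0]
grip_width: -0.001
gripper_force: 0.0
t: 3.03
ee_pos: [469.6, -208.3, 55.6]
ee_rot: [0.0, 0.188, 0.982, -0.0]
wrist_force: [1.3, 0.3, 2.5]
grip_width: -0.001
gripper_force: 1.3
```

```bash

python3 -m inch '[{"jaw":1,"slide":[0,0,-0.01],"rotation":[0,0,0]},{"jaw":1,"slide":[0,0,-0.02],"rotation":[0,0,0]},{"jaw":1,"slide":[0,0,-0.025],"rotation":[0,0,0]},{"jaw":1,"slide":[0,0,-0.025],"rotation":[0,0,0]},{"jaw":1,"slide":[0,0,-0.025],"rotation":[0,0,0]}]'
```

```text
t: 3.45
ee_pos: [469.7, -208.4, 51.3]
ee_rot: [0.001, 0.188, 0.982, 0.0]
wrist_force: [-5.2, 5.6, 31.1]
grip_width: -0.001
gripper_force: 15.9
```

```bash

python3 -m inch '[{"jaw":1,"slide":[0,0,0.07],"rotation":[0,0,0]},{"jaw":1,"slide":[0,0,0.15],"rotation":[0,0,0]},{"jaw":1,"slide":[0,0,0.15],"rotation":[0,0,0]},{"jaw":1,"slide":[0.025,0.287,0.15],"rotation":[0,0,0]},{"jaw":1,"slide":[0.025,0.287,0.15],"rotation":[0,0,0]}]'
python3 -m inch '[{"jaw":1,"slide":[0,0,0],"rotation":[0,0,0]},{"jaw":1,"slide":[0,0,-0.05],"rotation":[0,0,0]},{"jaw":1,"slide":[0,0,-0.1],"rotation":[0,0,0]},{"jaw":1,"slide":[0,0,-0.1],"rotation":[0,0,0]}]'
python3 -m inch '[{"jaw":1,"slide":[0,0,-0.01],"rotation":[0,0,0]},{"jaw":1,"slide":[0,0,-0.02],"rotation":[0,0,0]},{"jaw":1,"slide":[0,0,-0.03],"rotation":[0,0,0]},{"jaw":1,"slide":[0,0,-0.03],"rotation":[0,0,0]},{"jaw":1,"slide":[0,0,-0.03],"rotation":[0,0,0]}]'
python3 -m inch '[{"jaw":1,"slide":[0,0,-0.01],"rotation":[0,0,0]},{"jaw":1,"slide":[0,0,-0.02],"rotation":[0,0,0]},{"jaw":1,"slide":[0,0,-0.02],"rotation":[0,0,0]},{"jaw":1,"slide":[0,0,-0.02],"rotation":[0,0,0]}]'
```

```text
t: 3.87
ee_pos: [473.8, -148.2, 79.7]
ee_rot: [-0.0, 0.188, 0.982, 0.0]
wrist_force: [-0.2, 2.2, -1.1]
grip_width: -0.0
gripper_force: 0.0
t: 4.2
ee_pos: [472.9, -151.5, 58.0]
ee_rot: [-0.001, 0.189, 0.982, -0.0]
wrist_force: [0.1, -0.0, -0.1]
grip_width: -0.005
gripper_force: 0.0
t: 4.62
ee_pos: [474.1, -151.3, 54.4]
ee_rot: [0.0, 0.189, 0.982, -0.0]
wrist_force: [-1.4, -2.1, 4.2]
grip_width: -0.003
gripper_force: 1.6
t: 4.95
ee_pos: [474.4, -151.2, 51.3]
ee_rot: [0.0, 0.188, 0.982, 0.0]
wrist_force: [-10.7, -0.5, 31.8]
grip_width: -0.001
gripper_force: 15.8
```

Square is bottomed out. Next is the round key at about (464,-265): a shift of about (-10.5,-113.5).

```bash

python3 -m inch '[{"jaw":1,"slide":[0,0,0.07],"rotation":[0,0,0]},{"jaw":1,"slide":[0,0,0.15],"rotation":[0,0,0]},{"jaw":1,"slide":[0,0,0.15],"rotation":[0,0,0]}]'
python3 -m inch '[{"jaw":1,"slide":[-0.05,-0.57,0],"rotation":[0,0,0]},{"jaw":1,"slide":[-0.05,-0.57,0],"rotation":[0,0,0]},{"jaw":1,"slide":[-0.05,-0.57,0],"rotation":[0,0,0]},{"jaw":1,"slide":[-0.05,-0.57,0],"rotation":[0,0,0]},{"jaw":1,"slide":[-0.05,-0.57,-0.05],"rotation":[0,0,0]}]'
python3 -m inch '[{"jaw":1,"slide":[0,0,-0.05],"rotation":[0,0,0]},{"jaw":1,"slide":[0,0,-0.05],"rotation":[0,0,0]},{"jaw":1,"slide":[0,0,-0.06],"rotation":[0,0,0]},{"jaw":1,"slide":[0,0,-0.07],"rotation":[0,0,0]},{"jaw":1,"slide":[0,0,-0.08],"rotation":[0,0,0]}]'
python3 -m inch '[{"jaw":1,"slide":[0,0,-0.01],"rotation":[0,0,0]},{"jaw":1,"slide":[0,0,-0.02],"rotation":[0,0,0]},{"jaw":1,"slide":[0,0,-0.02],"rotation":[0,0,0]},{"jaw":1,"slide":[0,0,-0.02],"rotation":[0,0,0]}]'
```

```text
t: 5.2
ee_pos: [475.4, -151.0, 82.3]
ee_rot: [0.002, 0.188, 0.982, 0.0]
wrist_force: [0.2, -0.5, 0.7]
grip_width: 0.0
gripper_force: 0.0
t: 5.62
ee_pos: [464.3, -267.0, 70.8]
ee_rot: [0.001, 0.19, 0.982, -0.0]
wrist_force: [0.3, -0.7, 0.5]
grip_width: 0.002
gripper_force: 0.0
t: 6.03
ee_pos: [464.3, -264.2, 54.2]
ee_rot: [-0.0, 0.188, 0.982, 0.0]
wrist_force: [-0.8, 1.8, 3.0]
grip_width: -0.003
gripper_force: 1.7
t: 6.37
ee_pos: [464.5, -264.5, 51.4]
ee_rot: [0.0, 0.188, 0.982, 0.001]
wrist_force: [-8.1, 8.3, 29.9]
grip_width: 0.001
gripper_force: 14.9
```

```bash

python3 -m inch '[{"jaw":1,"slide":[0,0,0.1],"rotation":[0,0,0]},{"jaw":1,"slide":[0,0,0.3],"rotation":[0,0,0]},{"jaw":1,"slide":[0,0,0.5],"rotation":[0,0,0]},{"jaw":1,"slide":[0,0,0.7],"rotation":[0,0,0]},{"jaw":1,"slide":[0,0,0.75],"rotation":[0,0,0]}]'
python3 -m inch '[{"jaw":0,"slide":[0.2,0.95,0],"rotation":[0,0,0]},{"jaw":0,"slide":[0.2,0.95,0],"rotation":[0,0,0]},{"jaw":0,"slide":[0.2,0.95,0],"rotation":[0,0,0]},{"jaw":0,"slide":[0.2,0.95,0],"rotation":[0,0,0]},{"jaw":0,"slide":[0.2,0.95,0],"rotation":[0,0,0]}]'
python3 -m inch '[{"jaw":0,"slide":[0.2,0.87,0],"rotation":[0,0,0]},{"jaw":0,"slide":[0.2,0.87,0],"rotation":[0,0,0]},{"jaw":0,"slide":[0.2,0.87,0],"rotation":[0,0,0]},{"jaw":0,"slide":[0.2,0.87,0],"rotation":[0,0,0]},{"jaw":0,"slide":[0.2,0.87,0],"rotation":[0,0,0]}]'
python3 - <<'E'
from h import *
im=ctrl.read_camera('top')[:,:,::-1]; s=ctrl.read_camera('scene')[:,:,::-1]
o=np.hstack([cv2.resize(im[220:370,150:350],(400,300),interpolation=2),cv2.resize(s[150:300,150:350],(400,300),interpolation=2)])
cv2.imwrite('pics/v1.png',o); p=ctrl.read_state()['ee_pos']; print(p,proj('top',p),proj('scene',p),proj('scene',[p[0],p[1],150]))
E
```

```text
t: 6.78
ee_pos: [465.8, -266.2, 205.9]
ee_rot: [0.004, 0.189, 0.982, -0.001]
wrist_force: [0.4, 0.6, 0.9]
grip_width: -0.0
gripper_force: 0.0
t: 7.2
ee_pos: [504.6, -70.8, 200.4]
ee_rot: [0.0, 0.187, 0.982, 0.0]
wrist_force: [0.7, 0.1, -0.4]
grip_width: 0.709
gripper_force: 0.0
t: 7.62
ee_pos: [544.5, 105.9, 200.0]
ee_rot: [0.0, 0.185, 0.983, 0.001]
wrist_force: [-0.5, -0.1, 0.4]
grip_width: 1.0
gripper_force: 0.0
[544.26843589 102.4300411  199.86710188] [[195.4 262.9]] [[235.5 190.1]] [[238.6 208.5]]
```

View pics/v1.png

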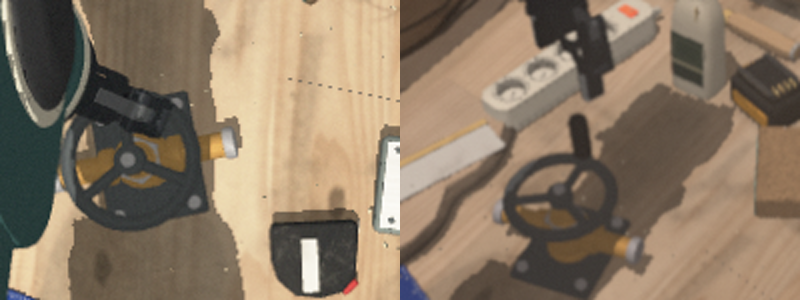

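The handle top sits at about (239.5,210) in the scene picture, where the tool axis projects to (238.6,208.5), so they line up. I'll descend and grip.

```bash

python3 -m inch '[{"jaw":0,"slide":[-0.005,-0.005,-0.1],"rotation":[0,0,0]},{"jaw":0,"slide":[-0.005,-0.005,-0.25],"rotation":[0,0,0]},{"jaw":0,"slide":[-0.005,-0.005,-0.4],"rotation":[0,0,0]},{"jaw":0,"slide":[-0.005,-0.005,-0.46],"rotation":[0,0,0]},{"jaw":0,"slide":[-0.005,-0.005,-0.46],"rotation":[0,0,0]}]'
python3 -m inch '[{"jaw":1,"slide":[0,0,0],"rotation":[0,0,0]},{"jaw":1,"slide":[0,0,0],"rotation":[0,0,0]},{"jaw":1,"slide":[0,0,0],"rotation":[0,0,0]},{"jaw":1,"slide":[0,0,0],"rotation":[0,0,0]},{"jaw":1,"slide":[0,0,0],"rotation":[0,0,0]}]' 60
python3 -m inch '[{"jaw":1,"slide":[0,0,0],"rotation":[0,0,0]},{"jaw":1,"slide":[0,0,0],"rotation":[0,0,0]},{"jaw":1,"slide":[0,0,0],"rotation":[0,0,0]}]' 60
```

```text
t: 8.13
ee_pos: [541.7, 96.9, 106.0]
ee_rot: [-0.002, 0.189, 0.982, -0.001]
wrist_force: [-0.6, 0.7, 0.0]
grip_width: 1.001
gripper_force: 0.0
t: 8.55
ee_pos: [543.8, 98.5, 109.3]
ee_rot: [0.001, 0.188, 0.982, 0.001]
wrist_force: [2.3, 3.5, 3.5]
grip_width: 0.302
gripper_force: 1.6
t: 8.8
ee_pos: [543.9, 98.5, 109.3]
ee_rot: [0.001, 0.188, 0.982, 0.001]
wrist_force: [-0.8, 1.5, 9.6]
grip_width: 0.218
gripper_force: 58.2
```

```bash
cat >> h.py <<'E'
def arc(a,step,n=5,R=.26):
    a=np.radians(a); print(round(np.degrees(a)),step,[[round(float(R*(np.cos(b)-np.cos(a))),3),round(float(R*(np.sin(b)-np.sin(a))),3)] for b in a+np.radians(step)*np.arange(1,n+1)])
E
python3 - <<'E'
from h import *
for a,s in [(5,-15),(-70,-15),(-145,-8),(-185,-15),(-260,-12),(-320,-8)]: arc(a,s)
E
```

```text
5 -15 [[-0.003, -0.068], [-0.023, -0.133], [-0.06, -0.19], [-0.11, -0.236], [-0.17, -0.267]]
-70 -15 [[-0.066, -0.015], [-0.134, -0.012], [-0.199, 0.009], [-0.256, 0.045], [-0.302, 0.095]]
-145 -8 [[-0.019, 0.031], [-0.033, 0.064], [-0.042, 0.1], [-0.047, 0.136], [-0.046, 0.172]]
-185 -15 [[0.015, 0.066], [0.046, 0.126], [0.092, 0.177], [0.149, 0.213], [0.214, 0.233]]
-260 -12 [[0.054, 0.004], [0.108, -0.004], [0.159, -0.022], [0.205, -0.051], [0.244, -0.089]]
-320 -8 [[0.021, -0.029], [0.038, -0.061], [0.051, -0.095], [0.058, -0.131], [0.061, -0.167]]
```

```bash

python3 -m inch '[{"jaw":1,"slide":[-0.003,-0.068,0],"rotation":[0,0,0]},{"jaw":1,"slide":[-0.023,-0.133,0],"rotation":[0,0,0]},{"jaw":1,"slide":[-0.06,-0.19,0],"rotation":[0,0,0]},{"jaw":1,"slide":[-0.11,-0.236,0],"rotation":[0,0,0]},{"jaw":1,"slide":[-0.17,-0.267,0],"rotation":[0,0,0]}]'
python3 -m inch '[{"jaw":1,"slide":[0,0,0],"rotation":[0,0,0]},{"jaw":1,"slide":[0,0,0],"rotation":[0,0,0]},{"jaw":1,"slide":[0,0,0],"rotation":[0,0,0]}]'
```

```text
t: 9.22
ee_pos: [509.3, 46.1, 109.2]
ee_rot: [0.0, 0.188, 0.982, 0.001]
wrist_force: [-3.1, 18.5, 13.1]
grip_width: 0.215
gripper_force: 59.0
t: 9.47
ee_pos: [509.2, 46.2, 109.2]
ee_rot: [0.0, 0.188, 0.982, 0.001]
wrist_force: [-5.0, 10.0, 12.9]
grip_width: 0.222
gripper_force: 59.2
```

```bash

python3 -m inch '[{"jaw":1,"slide":[-0.066,-0.015,0],"rotation":[0,0,0]},{"jaw":1,"slide":[-0.134,-0.012,0],"rotation":[0,0,0]},{"jaw":1,"slide":[-0.199,0.009,0],"rotation":[0,0,0]},{"jaw":1,"slide":[-0.256,0.045,0],"rotation":[0,0,0]},{"jaw":1,"slide":[-0.302,0.095,0],"rotation":[0,0,0]}]'
python3 -m inch '[{"jaw":1,"slide":[-0.019,0.031,0],"rotation":[0,0,0]},{"jaw":1,"slide":[-0.033,0.064,0],"rotation":[0,0,0]}]'
python3 -m inch '[{"jaw":1,"slide":[-0.009,0.036,0],"rotation":[0,0,0]},{"jaw":1,"slide":[-0.009,0.036,0],"rotation":[0,0,0]}]'
python3 -m inch '[{"jaw":1,"slide":[-0.005,0.036,0],"rotation":[0,0,0]},{"jaw":1,"slide":[-0.005,0.036,0],"rotation":[0,0,0]}]'
```

```text
t: 9.88
ee_pos: [449.9, 64.5, 109.3]
ee_rot: [0.002, 0.188, 0.982, 0.001]
wrist_force: [12.0, 5.7, 0.7]
grip_width: 0.217
gripper_force: 59.4
t: 10.05
ee_pos: [443.2, 77.2, 109.3]
ee_rot: [0.002, 0.188, 0.982, 0.001]
wrist_force: [6.0, -0.3, 6.9]
grip_width: 0.218
gripper_force: 60.0
t: 10.22
ee_pos: [441.0, 85.0, 109.2]
ee_rot: [0.001, 0.188, 0.982, 0.001]
wrist_force: [-0.5, 1.3, 12.3]
grip_width: 0.215
gripper_force: 60.8
t: 10.38
ee_pos: [440.1, 91.9, 109.2]
ee_rot: [0.001, 0.188, 0.982, 0.001]
wrist_force: [-1.6, 2.5, 12.9]
grip_width: 0.219
gripper_force: 60.9
```

```bash

python3 -m inch '[{"jaw":1,"slide":[0.001,0.036,0],"rotation":[0,0,0]},{"jaw":1,"slide":[0.001,0.036,0],"rotation":[0,0,0]}]'
python3 -m inch '[{"jaw":1,"slide":[0.006,0.036,0],"rotation":[0,0,0]},{"jaw":1,"slide":[0.006,0.036,0],"rotation":[0,0,0]}]'
```

```text
t: 10.55
ee_pos: [440.1, 99.1, 109.2]
ee_rot: [0.001, 0.188, 0.982, 0.001]
wrist_force: [-3.4, 2.9, 16.1]
grip_width: 0.221
gripper_force: 61.2
t: 10.72
ee_pos: [441.2, 106.4, 109.2]
ee_rot: [0.0, 0.188, 0.982, 0.001]
wrist_force: [-4.7, 3.6, 17.4]
grip_width: 0.213
gripper_force: 61.3
```

```bash
python3 - <<'E'
from h import *
for a,s in [(-194,-14),(-264,-13),(-329,-5)]: arc(a,s)
E
```

```text
-194 -14 [[0.023, 0.059], [0.059, 0.111], [0.107, 0.153], [0.163, 0.181], [0.225, 0.196]]
-264 -13 [[0.059, -0.001], [0.116, -0.014], [0.169, -0.041], [0.214, -0.078], [0.25, -0.125]]
-329 -5 [[0.011, -0.02], [0.02, -0.041], [0.027, -0.062], [0.032, -0.084], [0.036, -0.107]]
```

```bash

python3 -m inch '[{"jaw":1,"slide":[0.023,0.059,0],"rotation":[0,0,0]},{"jaw":1,"slide":[0.059,0.111,0],"rotation":[0,0,0]},{"jaw":1,"slide":[0.107,0.153,0],"rotation":[0,0,0]},{"jaw":1,"slide":[0.163,0.181,0],"rotation":[0,0,0]},{"jaw":1,"slide":[0.225,0.196,0],"rotation":[0,0,0]}]'
python3 -m inch '[{"jaw":1,"slide":[0.059,-0.001,0],"rotation":[0,0,0]},{"jaw":1,"slide":[0.116,-0.014,0],"rotation":[0,0,0]},{"jaw":1,"slide":[0.169,-0.041,0],"rotation":[0,0,0]},{"jaw":1,"slide":[0.214,-0.078,0],"rotation":[0,0,0]},{"jaw":1,"slide":[0.25,-0.125,0],"rotation":[0,0,0]}]'
python3 -m inch '[{"jaw":1,"slide":[0.011,-0.02,0],"rotation":[0,0,0]},{"jaw":1,"slide":[0.02,-0.041,0],"rotation":[0,0,0]},{"jaw":1,"slide":[0.02,-0.041,0],"rotation":[0,0,0]}]'
```

```text
t: 11.13
ee_pos: [486.0, 147.2, 109.3]
ee_rot: [0.0, 0.187, 0.982, 0.001]
wrist_force: [-3.6, 6.0, 12.0]
grip_width: 0.215
gripper_force: 60.7
t: 11.55
ee_pos: [537.4, 120.8, 109.3]
ee_rot: [0.001, 0.187, 0.982, 0.001]
wrist_force: [-0.5, 2.7, 8.3]
grip_width: 0.218
gripper_force: 60.3
t: 11.8
ee_pos: [541.5, 110.8, 109.4]
ee_rot: [0.002, 0.189, 0.982, 0.001]
wrist_force: [6.4, 0.0, 5.0]
grip_width: 0.216
gripper_force: 59.9
```

```bash

python3 -m inch '[{"jaw":1,"slide":[0.004,-0.014,0],"rotation":[0,0,0]},{"jaw":1,"slide":[0.004,-0.014,0],"rotation":[0,0,0]},{"jaw":1,"slide":[0.004,-0.014,0],"rotation":[0,0,0]}]'
python3 -m inch '[{"jaw":1,"slide":[0.003,-0.014,0],"rotation":[0,0,0]},{"jaw":1,"slide":[0.003,-0.014,0],"rotation":[0,0,0]},{"jaw":1,"slide":[0.003,-0.014,0],"rotation":[0,0,0]}]'
python3 -m inch '[{"jaw":1,"slide":[0.002,-0.014,0],"rotation":[0,0,0]},{"jaw":1,"slide":[0.002,-0.014,0],"rotation":[0,0,0]},{"jaw":1,"slide":[0.002,-0.014,0],"rotation":[0,0,0]}]'
```

```text
t: 12.05
ee_pos: [542.1, 108.6, 109.4]
ee_rot: [0.002, 0.188, 0.982, 0.001]
wrist_force: [6.8, 0.6, 5.7]
grip_width: 0.218
gripper_force: 59.9
t: 12.3
ee_pos: [542.5, 107.1, 109.4]
ee_rot: [0.001, 0.188, 0.982, 0.001]
wrist_force: [5.2, 8.6, 4.9]
grip_width: 0.217
gripper_force: 60.2
t: 12.55
ee_pos: [542.6, 106.8, 109.4]
ee_rot: [0.001, 0.187, 0.982, 0.002]
wrist_force: [3.0, 20.0, 4.1]
grip_width: 0.214
gripper_force: 60.4
```

```bash
python3 - <<'E'
from h import *
from scipy.optimize import least_squares
P=np.array([(509.2,46.2),(449.9,64.5),(441,85),(440.1,91.9),(440.1,99.1),(441.2,106.4),(486,147.2),(537.4,120.8),(542.5,107.1),(543.9,98.5)])
f=lambda c:np.hypot(*(P-c).T)-52
c=least_squares(f,[492,94]).x; print(c,f(c).round(1))
a=np.degrees(np.arctan2(107.1-c[1],542.5-c[0])); print(a)
s=np.array([541.5,102.9]); b=c+52*np.array([np.cos(np.radians(a)),np.sin(np.radians(a))]); print('first shift',(b-s)/200)
for k in range(5): arc(a+72*k,14.4)
E
```

```text
[491.95272435  95.36006362] [ 0.1  0.2 -0.  -0.  -0.  -0.1  0.2  0.1 -0.1  0. ]
13.07549932670756
first shift [0.00552255 0.02112137]
13 14.4 [[-0.023, 0.061], [-0.06, 0.115], [-0.109, 0.157], [-0.167, 0.187], [-0.231, 0.2]]
85 14.4 [[-0.065, -0.003], [-0.128, -0.021], [-0.183, -0.055], [-0.229, -0.101], [-0.262, -0.158]]
157 14.4 [[-0.018, -0.063], [-0.019, -0.128], [-0.004, -0.191], [0.026, -0.249], [0.069, -0.298]]
229 14.4 [[0.054, -0.036], [0.116, -0.058], [0.181, -0.063], [0.245, -0.053], [0.305, -0.026]]
301 14.4 [[0.051, 0.04], [0.091, 0.092], [0.116, 0.152], [0.126, 0.217], [0.119, 0.282]]
```

The circle fits to 0.2 mm, with centre (491.95,95.36) and the stop at about 13°. Backing off the first full turn.

```bash

python3 -m inch '[{"jaw":1,"slide":[0.0055,0.021,0],"rotation":[0,0,0]},{"jaw":1,"slide":[0.0055,0.021,0],"rotation":[0,0,0]}]'
python3 -m inch '[{"jaw":1,"slide":[-0.023,0.061,0],"rotation":[0,0,0]},{"jaw":1,"slide":[-0.06,0.115,0],"rotation":[0,0,0]},{"jaw":1,"slide":[-0.109,0.157,0],"rotation":[0,0,0]},{"jaw":1,"slide":[-0.167,0.187,0],"rotation":[0,0,0]},{"jaw":1,"slide":[-0.231,0.2,0],"rotation":[0,0,0]}]'
python3 -m inch '[{"jaw":1,"slide":[-0.065,-0.003,0],"rotation":[0,0,0]},{"jaw":1,"slide":[-0.128,-0.021,0],"rotation":[0,0,0]},{"jaw":1,"slide":[-0.183,-0.055,0],"rotation":[0,0,0]},{"jaw":1,"slide":[-0.229,-0.101,0],"rotation":[0,0,0]},{"jaw":1,"slide":[-0.262,-0.158,0],"rotation":[0,0,0]}]'
python3 -m inch '[{"jaw":1,"slide":[-0.018,-0.063,0],"rotation":[0,0,0]},{"jaw":1,"slide":[-0.019,-0.128,0],"rotation":[0,0,0]},{"jaw":1,"slide":[-0.004,-0.191,0],"rotation":[0,0,0]},{"jaw":1,"slide":[0.026,-0.249,0],"rotation":[0,0,0]},{"jaw":1,"slide":[0.069,-0.298,0],"rotation":[0,0,0]}]'
python3 -m inch '[{"jaw":1,"slide":[0.054,-0.036,0],"rotation":[0,0,0]},{"jaw":1,"slide":[0.116,-0.058,0],"rotation":[0,0,0]},{"jaw":1,"slide":[0.181,-0.063,0],"rotation":[0,0,0]},{"jaw":1,"slide":[0.245,-0.053,0],"rotation":[0,0,0]},{"jaw":1,"slide":[0.305,-0.026,0],"rotation":[0,0,0]}]'
python3 -m inch '[{"jaw":1,"slide":[0.051,0.04,0],"rotation":[0,0,0]},{"jaw":1,"slide":[0.091,0.092,0],"rotation":[0,0,0]},{"jaw":1,"slide":[0.116,0.152,0],"rotation":[0,0,0]},{"jaw":1,"slide":[0.126,0.217,0],"rotation":[0,0,0]},{"jaw":1,"slide":[0.119,0.282,0],"rotation":[0,0,0]}]'
```

```text
t: 12.72
ee_pos: [542.6, 108.1, 109.2]
ee_rot: [-0.0, 0.188, 0.982, 0.0]
wrist_force: [-6.9, -0.1, 15.6]
grip_width: 0.216
gripper_force: 61.8
t: 13.13
ee_pos: [497.2, 147.5, 109.3]
ee_rot: [0.001, 0.188, 0.982, 0.0]
wrist_force: [2.3, -5.4, 10.0]
grip_width: 0.219
gripper_force: 61.0
t: 13.55
ee_pos: [444.1, 116.3, 109.2]
ee_rot: [0.001, 0.188, 0.982, 0.001]
wrist_force: [3.6, 3.1, 12.2]
grip_width: 0.22
gripper_force: 61.4
t: 13.97
ee_pos: [458.4, 55.6, 109.3]
ee_rot: [0.001, 0.188, 0.982, 0.001]
wrist_force: [2.5, 7.6, 9.5]
grip_width: 0.22
gripper_force: 61.1
t: 14.38
ee_pos: [519.7, 51.2, 109.2]
ee_rot: [0.0, 0.188, 0.982, 0.001]
wrist_force: [-8.4, 8.7, 16.2]
grip_width: 0.212
gripper_force: 61.8
t: 14.8
ee_pos: [543.0, 107.2, 109.2]
ee_rot: [-0.0, 0.189, 0.982, -0.0]
wrist_force: [-10.5, -6.1, 17.5]
grip_width: 0.217
gripper_force: 61.9
```

One turn is clean. Now the second.

```bash

python3 -m inch '[{"jaw":1,"slide":[-0.023,0.061,0],"rotation":[0,0,0]},{"jaw":1,"slide":[-0.06,0.115,0],"rotation":[0,0,0]},{"jaw":1,"slide":[-0.109,0.157,0],"rotation":[0,0,0]},{"jaw":1,"slide":[-0.167,0.187,0],"rotation":[0,0,0]},{"jaw":1,"slide":[-0.231,0.2,0],"rotation":[0,0,0]}]'
python3 -m inch '[{"jaw":1,"slide":[-0.065,-0.003,0],"rotation":[0,0,0]},{"jaw":1,"slide":[-0.128,-0.021,0],"rotation":[0,0,0]},{"jaw":1,"slide":[-0.183,-0.055,0],"rotation":[0,0,0]},{"jaw":1,"slide":[-0.229,-0.101,0],"rotation":[0,0,0]},{"jaw":1,"slide":[-0.262,-0.158,0],"rotation":[0,0,0]}]'
python3 -m inch '[{"jaw":1,"slide":[-0.018,-0.063,0],"rotation":[0,0,0]},{"jaw":1,"slide":[-0.019,-0.128,0],"rotation":[0,0,0]},{"jaw":1,"slide":[-0.004,-0.191,0],"rotation":[0,0,0]},{"jaw":1,"slide":[0.026,-0.249,0],"rotation":[0,0,0]},{"jaw":1,"slide":[0.069,-0.298,0],"rotation":[0,0,0]}]'
python3 -m inch '[{"jaw":1,"slide":[0.054,-0.036,0],"rotation":[0,0,0]},{"jaw":1,"slide":[0.116,-0.058,0],"rotation":[0,0,0]},{"jaw":1,"slide":[0.181,-0.063,0],"rotation":[0,0,0]},{"jaw":1,"slide":[0.245,-0.053,0],"rotation":[0,0,0]},{"jaw":1,"slide":[0.305,-0.026,0],"rotation":[0,0,0]}]'
python3 -m inch '[{"jaw":1,"slide":[0.051,0.04,0],"rotation":[0,0,0]},{"jaw":1,"slide":[0.091,0.092,0],"rotation":[0,0,0]},{"jaw":1,"slide":[0.116,0.152,0],"rotation":[0,0,0]},{"jaw":1,"slide":[0.126,0.217,0],"rotation":[0,0,0]},{"jaw":1,"slide":[0.119,0.282,0],"rotation":[0,0,0]}]'
python3 -m inch '[{"jaw":1,"slide":[0,0,0],"rotation":[0,0,0]},{"jaw":1,"slide":[0,0,0],"rotation":[0,0,0]},{"jaw":1,"slide":[0,0,0],"rotation":[0,0,0]},{"jaw":1,"slide":[0,0,0],"rotation":[0,0,0]},{"jaw":1,"slide":[0,0,0],"rotation":[0,0,0]}]'
python3 - <<'E'
from h import *
im=ctrl.read_camera('top')[:,:,::-1]; s=ctrl.read_camera('scene')[:,:,::-1]
cv2.imwrite('pics/f.png',np.hstack([cv2.resize(im,(400,300)),cv2.resize(s[90:390,100:500],(400,300))]))
q=ctrl.read_state(); print(q['t'],q['ee_pos'],q['qvel'].round(3))
E
```

```text
t: 15.22
ee_pos: [497.2, 147.5, 109.3]
ee_rot: [0.001, 0.188, 0.982, 0.0]
wrist_force: [2.4, -5.8, 8.4]
grip_width: 0.213
gripper_force: 61.0
t: 15.63
ee_pos: [444.1, 116.3, 109.2]
ee_rot: [0.001, 0.188, 0.982, 0.001]
wrist_force: [3.1, 1.6, 11.4]
grip_width: 0.214
gripper_force: 61.4
t: 16.05
ee_pos: [458.4, 55.6, 109.3]
ee_rot: [0.001, 0.188, 0.982, 0.001]
wrist_force: [2.0, 8.3, 10.3]
grip_width: 0.215
gripper_force: 61.1
t: 16.47
ee_pos: [519.7, 51.2, 109.2]
ee_rot: [0.0, 0.188, 0.982, 0.001]
wrist_force: [-8.7, 8.3, 15.8]
grip_width: 0.216
gripper_force: 61.8
t: 16.88
ee_pos: [543.0, 107.2, 109.2]
ee_rot: [-0.0, 0.189, 0.982, -0.0]
wrist_force: [-10.0, -6.3, 17.7]
grip_width: 0.216
gripper_force: 62.0
t: 17.3
ee_pos: [542.8, 107.4, 109.2]
ee_rot: [0.0, 0.188, 0.982, 0.0]
wrist_force: [-5.4, 0.5, 15.1]
grip_width: 0.216
gripper_force: 61.7
17.4 [542.77813078 107.36838847 109.24692574] [-0.002 -0.001 -0.001 -0.001 -0.001  0.    -0.   ]
```

View pics/f.png

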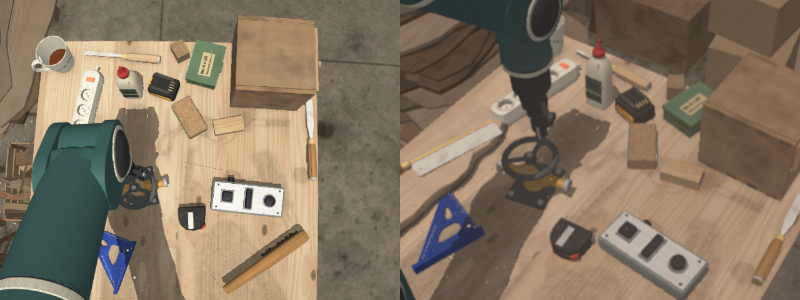

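The handle is held at rest within about 0.5 mm of the stop position, two turns on. Everything else is undisturbed and all three keys are up.

```bash
python3 -c "
from cell import ctrl
print(ctrl.sign_off())"
```

```text
the job is handed in; nothing more can be done
None
```

I handed the job in at 17.4 s: bar, square and round keys each pressed fully down and released in that order, the valve closed to its stop and backed off two full turns (handle within about 0.5 mm of the stop position), the handle still gripped at rest, and nothing else visibly moved.

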